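# Change over the specimen trays of two microscope inspection stations

## Robot

A 6-joint arm with a two-finger parallel gripper is mounted at the origin on the work surface. World frame = base frame: x ahead of the robot, y to its left, z up, the work surface at z = 0. Lengths are in m, angles in rad, forces in N, time in s.
With the tool pointing down it reaches from about 0.25 to 0.725 m from the base axis. Payload 4 kg.
Tool frame: the origin (TCP) lies midway between the tips of the shut fingers; the grasp point (between the pads) lies 19 mm behind it; z points along the fingers, y is the line along which they close (so a half turn about z gives the same grasp; the last joint's range is limited). The gripper opens to 85 mm and grips with 20 to 120 N. Pads are 22 mm wide; open, the fingers measure 114 mm over their backs; the gripper's body (76 mm by 85 mm) begins 54 mm behind the grasp point. The pads swing forward as they close: fully open they stand 13 mm farther back than shut.
Start: joints at [-1.167, 0.241, 0.005, 1.335, 0, 1.571], TCP at [0.196, -0.46, 0.231] pointing down, gripper open.
Joint ranges: [-2.72, 2.72], [-1.05, 1.87], [-1.09, 1.28], [-1.99, 2.15], [-1.42, 1.44], [-3.14, 3.14]. Speed limits (rad/s): [2.79, 2.79, 3.14, 3.14, 3.14, 3.14].

## Interface

Orientations are given as a unit quaternion [x, y, z, w].
In Python, from workcell import bot gives the robot as it stands. The module is installed in compiled form; this text tells all that it offers.
- The arm moves only by the tool jog_arm, never from a script. Its argument "deltas" is a list of rows, each an object with "fingers": the opening, from 0 (shut) to 1 (fully open); "delta_pos": the shift along the tool's x, y, z normalised to -1 to 1, where 1 is 300 mm, a list of three; "yaw": the turn about the tool's z normalised to -1 to 1, where 1 is pi/4 rad. A call has 1 to 12 rows; each row is the pose to reach, as a shift and turn from the pose commanded when the call began, along the tool's axes at that moment; what a row does not reach only later rows make up. A row lasts 1/10 s, in which the tool goes at most 50 mm and 8.59 degrees, less where a joint would pass 70% of its speed; a pose out of reach is approached as far as the arm can. A call with a number of a shift or a turn outside -1 to 1 is refused whole. A call with a gripper value outside its range is refused whole. The fingers move at their own pace and stop on an object; the grip force is fixed at half the most. Time passes only in rows, so rows that repeat a pose let the fingers close. It gives the time, the measured TCP pose, the force, the opening and the grip force at its end, in the units of the state.
- bot.get_obs(): the state, without advancing time (a new reading comes with each control period).
- bot.camera(name): name is "scene" or "side" or "wrist"; returns a dict with "image" (400x640x3 uint8, red, green, blue), "range_z" (400x640 float32, m along the optical axis (not along the pixel's ray), 0 where there is no reading), "fx", "fy", "cx", "cy" (pixels), "rvec" (rotation vector, rad) and "tvec" (3), from world to camera coordinates, as OpenCV has them. Camera axes: x right, y down, z forward; pixel columns grow to the right and rows downward; lengths in m; the calibration is good to about 2 mm. A picture is of the moment at which its call begins.
- bot.job_done(): hands the job in; it is judged then, once.
The state is a dict: "clock": time; "joint_pos": joint angles; "joint_vel": joint speeds; "tau": joint torques, N m; "eef_pos": TCP position; "tool_rot": TCP orientation; "ft_force": force on the tool from outside, world axes, zero at the start; "ft_torque": the same for the moment, N m; "grip_width": finger opening in m; "grasp_force": force on a finger pad.
Only numpy, scipy, OpenCV 4.12 (cv2) and the standard library are available. Lean on these libraries where they do the work, as an engineer would, in place of code of your own. Each camera call takes 0.05 s, during which the arm holds its last target. There are 200 camera calls.

## Task

Two specimen trays stand on their rails in hooded microscope stations: an empty one that has been left partly out, and one that is in, with a black round specimen mount in its seat. First push the empty tray fully home against its stop; then hook a fingertip behind the lip of the other tray and draw it out to its stop, with the mount still sitting in its seat. Grasp nothing: do not pinch the lips or lift the mount, never have both trays out together, and leave the other things on the bench alone.

Things in the scene. Friction and masses are not known exactly. Their poses are not given: they have to be found in the camera images.
- empty_station: Fixed aluminium station, 130 mm wide; origin on the table under the middle of its hood, x axis from the lip towards the hood's back (the tray comes out along -x), z up. Hood: x -70 to 70 mm, 62 mm high, 57 mm square window in the roof. Base plate: x -128 to 70 mm, 12 mm high; a tray that is home has its lip's front flush with the plate's front edge. Empty tray.
- loaded_station: Fixed aluminium station, 130 mm wide; origin on the table under the middle of its hood, x axis from the lip towards the hood's back (the tray comes out along -x), z up. Hood: x -70 to 70 mm, 62 mm high, 57 mm square window in the roof. Base plate: x -128 to 70 mm, 12 mm high; a tray that is home has its lip's front flush with the plate's front edge. Holds the specimen.
- empty_tray (a joint): Slide of the empty tray: 0 m = fully home against its rear stop, 0.09 m = fully out against its front stop, growing as the tray comes out. It slides with about 3 N of friction, stays where it is left, and has no latch or spring. Starts 35 to 60 mm out. The two stations look alike and stand side by side, in either order.
- loaded_tray (a joint): Slide of the tray with the specimen: 0 m = fully home against its rear stop, 0.09 m = fully out against its front stop, growing as the tray comes out. It slides with about 3 N of friction, stays where it is left, and has no latch or spring. It starts home, at 0.
- empty_tray_lip (a point): Point at the middle of the top edge of the lip of the empty tray, height 50 mm, moving with the tray; x and y axes as the station's (x the way home, y along the lip). Lip: 90 mm wide, faces 4 mm to either side of the point. Behind it lies bare tray floor, 90 mm wide, 20 mm below the point, open for 50 mm up to the hood when the tray is home.
- loaded_tray_lip (a point): Point at the middle of the top edge of the lip of the tray with the specimen, height 50 mm, moving with the tray; x and y axes as the station's (x the way home, y along the lip). Lip: 90 mm wide, faces 4 mm to either side of the point. Behind it lies bare tray floor, 90 mm wide, 20 mm below the point, open for 50 mm up to the hood when the tray is home.
- loaded_tray_seat (a point): Point on the floor of the tray with the specimen, at the centre of its seat: a 54 mm square steel plate, 6 mm high, with a round 33 mm hole. It lies 109 mm towards +x of the lip point and moves with the tray.
- specimen: Black round specimen mount, 30 mm across, 18 mm high, 30 g, loose in its seat; origin at the centre of its underside, z up. It starts under the hood, seen through the roof window.
- oil_bottle: Bystander: small amber bottle, 34 mm across, 70 mm high, between the stations; origin under its centre.
- objective: Bystander: dark microscope objective standing upright, 30 mm across, 47 mm high, at the left of the work; origin under its centre.
- spare_mount: Bystander: grey round mount, 30 mm across, 18 mm high, on the bench on the robot's side of the stations; origin under its centre.
- mount_box: Bystander: open white box with compartments, 120 x 90 x 30 mm, at the right of the work; origin under its centre.
Mind the look-alikes: they are no part of the job. Leave any blue or purple look-alike of the empty_station alone.

How it is judged:
By the outcome, as a careful person would: the job done as asked, in the order asked, and still so for the second after the job is handed in, with the robot touching nothing.
It also fails if it takes over 45 s, if anything falls off the work surface, if the arm or the gripper's body presses on something with over 40 N, if the wrist force passes 120 N, or if a joint passes its speed limit or range.

## Working session

There is one attempt and no reset: what is moved stays moved. The work goes in short steps, Python scripts to look and compute and a tool call to move; the robot and the scene stay as the last step left them, time stands still between calls to the robot, and variables do not carry over. Pictures are saved under pics/ and viewed, at most 10 in all, crops included, and the job is handed in when it is done.

Besides the shell and the picture viewer there is one more tool, called after "Request:" as a command line: name --argument value ..., lists and objects as JSON in quotes. jog_arm: Moves the arm, as the interface text tells. Scaled input: -1 to 1 covers 300 mm each way for a shift and pi/4 rad each way for a turn. Its arguments: {"type":"object","properties":{"deltas":{"type":"array","items":{"type":"object","properties":{"fingers":{"type":"number"},"delta_pos":{"type":"array","items":{"type":"number"}},"yaw":{"type":"number"}}}}},"required":["deltas"]}

```bash
mkdir -p pics
cat > h.py <<'E'
import numpy as np, cv2
from workcell import bot
def cam(n):
    c=bot.camera(n); c["R"]=cv2.Rodrigues(np.array(c["rvec"],float))[0]; c["t"]=np.array(c["tvec"],float).ravel(); return c
def pts(c):
    v,u=np.mgrid[0:400,0:640]; z=c["range_z"]
    P=np.stack([(u-c["cx"])/c["fx"]*z,(v-c["cy"])/c["fy"]*z,z],-1)
    W=(P-c["t"])@c["R"]; W[z==0]=np.nan; return W
def save(c,n): cv2.imwrite("pics/"+n,c["image"][:,:,::-1])
E
python3 - <<'E'
from h import *
a=cam("scene");b=cam("side")
np.savez("s.npz",W=pts(a),I=a["image"]); np.savez("d.npz",W=pts(b),I=b["image"])
save(a,"scene.png");save(b,"side.png")
for c in(a,b): print(-c["R"].T@c["t"], c["R"][2])
print(bot.get_obs())
E
```

```text
[ 1.27672605 -0.48509288  0.73099645] [-0.65094463  0.43990831 -0.61866934]
[0.38104696 0.79764195 0.83362961] [ 0.17537537 -0.71715381 -0.67448788]
{'clock': 0.1, 'joint_pos': array([-1.16699889e+00,  2.41381774e-01,  3.85612095e-03,  1.33521980e+00,
        3.79016134e-06,  1.57079835e+00]), 'joint_vel': array([ 0.00095512, -0.0029781 ,  0.00365189, -0.00050534, -0.00087989,
        0.00174032]), 'tau': array([-1.77532570e-05, -3.73138082e+01,  2.53009737e+01,  1.08779641e-02,
       -7.80942355e-05, -1.13442960e-05]), 'eef_pos': array([ 0.1962315 , -0.45925802,  0.23047887]), 'tool_rot': array([ 9.79687332e-01,  2.00528757e-01, -1.93573724e-04, -9.55148954e-04]), 'ft_force': array([0.30467152, 0.20445472, 0.15108631]), 'ft_torque': array([-0.00669141, -0.00211366,  0.00449611]), 'grasp_force': 0.0, 'grip_width': 0.0851847974290234}
```

View pics/scene.png

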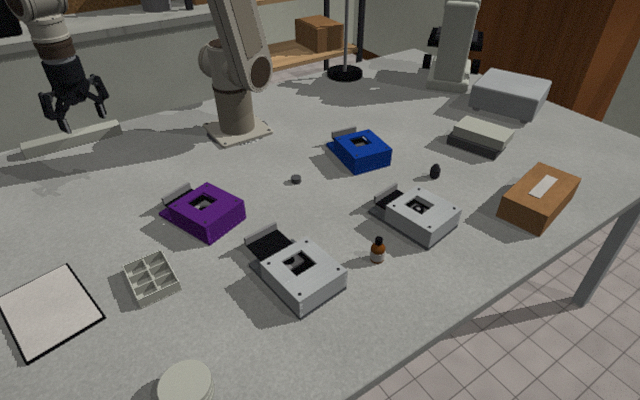

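View pics/side.png

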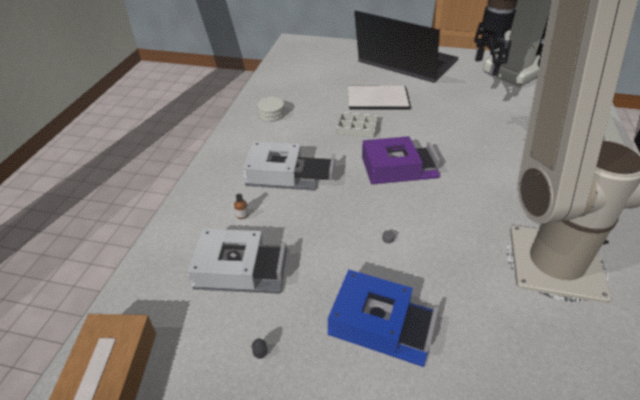

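Scene view: the silver station at (300,272) has its tray partly out and is empty. The one at (425,213) is home with a black mount in its window. The blue and purple stations are look-alikes. The side view agrees: loaded station at (235,258), empty one at (280,165) with its tray out. Next I'll measure both from the depth data.

Run:
```python
from h import *
for f,cs in(("s.npz",{"E":(300,272),"L":(425,213)}),("d.npz",{"E":(280,165),"L":(230,258)})):
    d=np.load(f);W=d["W"];I=d["I"].astype(int)
    sat=I.max(-1)-I.min(-1)
    m=((W[...,2]>.055)&(W[...,2]<.069)&(sat<45)).astype(np.uint8)
    n,l,st,ce=cv2.connectedComponentsWithStats(m)
    for k,(u,v) in cs.items():
        i=min((i for i in range(1,n) if st[i,4]>300),key=lambda i:np.hypot(*(ce[i]-(u,v))))
        P=W[l==i]; r=cv2.minAreaRect((P[:,:2]*1000).astype(np.float32)); print(f,k,st[i,4],r,np.median(P[:,2]))
        c=np.array(r[0])/1000
        # axes: x axis = side direction closest to away from base
        b=cv2.boxPoints(r); e=[b[1]-b[0],b[2]-b[1]]; e=[s*q/np.linalg.norm(q) for q in e for s in(1,-1)]
        ax=max(e,key=lambda q:q@np.array([1,0.0])); ay=np.array([-ax[1],ax[0]])
        q=(W[...,:2]-c); X=q@ax;Y=q@ay;Z=W[...,2]
        s=(abs(Y)<.055)&(X<-.075)&(X>-.26)&(Z>.042)&(Z<.058)
        print("  yaw",np.degrees(np.arctan2(ax[1],ax[0])),"lip pts",s.sum(),np.percentile(X[s],[2,10,50,90,98]).round(4),np.percentile(Y[s],[2,98]).round(4),"zmax",Z[s].max())
        s=(abs(Y)<.07)&(X<-.075)&(X>-.26)&(Z>.006)&(Z<.016);print("  plate X",np.percentile(X[s],[2,98]).round(4))
```

```text
s.npz E 2682 ((740.9627685546875, -177.29547119140625), (142.59231567382812, 132.41946411132812), 6.099584102630615) 0.06138784643722496
  yaw 6.0995865 lip pts 164 [-0.174  -0.1713 -0.1664 -0.1638 -0.1633] [-0.0452  0.0426] zmax 0.05229953757133124
  plate X [-0.2592 -0.0802]
s.npz L 1691 ((740.3504638671875, 181.79168701171875), (141.8118133544922, 134.91432189941406), 8.86324405670166) 0.06113769188126016
  yaw 8.863248 lip pts 109 [-0.1288 -0.1274 -0.1225 -0.1194 -0.1181] [-0.0454  0.0435] zmax 0.05317489877748278
  plate X [-0.127  -0.0771]
d.npz E 1323 ((739.8421020507812, -178.33837890625), (142.10183715820312, 137.42762756347656), 5.764262676239014) 0.06275093877535273
  yaw 5.7642593 lip pts 71 [-0.1731 -0.1725 -0.1691 -0.1656 -0.1649] [-0.0461  0.0437] zmax 0.054034879260782924
  plate X [-0.1718 -0.0769]
d.npz L 2490 ((738.3450927734375, 181.39883422851562), (140.99098205566406, 136.20785522460938), 8.931901931762695) 0.062439138442364144
  yaw 8.931898 lip pts 141 [-0.1282 -0.1279 -0.1245 -0.1209 -0.12  ] [-0.0442  0.0447] zmax 0.053721463044683886
  plate X [-0.1281 -0.0761]
```

Request:
jog_arm --deltas '[{"delta_pos": [0.12,-0.05,0],"yaw": 0.1,"fingers": 0},{"delta_pos": [0.27,-0.11,0],"yaw": 0.2,"fingers": 0},{"delta_pos": [0.42,-0.18,0],"yaw": 0.3,"fingers": 0},{"delta_pos": [0.57,-0.25,0],"yaw": 0.38,"fingers": 0},{"delta_pos": [0.72,-0.31,0],"yaw": 0.38,"fingers": 0},{"delta_pos": [0.83,-0.36,0],"yaw": 0.38,"fingers": 0},{"delta_pos": [0.83,-0.36,0],"yaw": 0.38,"fingers": 0},{"delta_pos": [0.83,-0.36,0],"yaw": 0.38,"fingers": 0}]'

```text
clock: 0.9
eef_pos: [0.3831, -0.2619, 0.2309]
tool_rot: [0.999, 0.054, -0.001, -0.0]
ft_force: [-0.2, -0.1, 0.2]
grip_width: 0.0
grasp_force: 0.0
```

```bash
cat >> h.py <<'E'
from scipy.spatial.transform import Rotation
ST={"E":(np.array([.740,-.178]),6.0),"L":(np.array([.7395,.1816]),8.9)}
def togo(k,X,Y,Z):
    "shift in tool units to a station-frame tip position, and the yaw to align tool x"
    o=bot.get_obs(); c,a=ST[k]; a=np.radians(a); R=Rotation.from_quat(o["tool_rot"]).as_matrix()
    g=np.array([*(c+X*np.array([np.cos(a),np.sin(a)])+Y*np.array([-np.sin(a),np.cos(a)])),Z])
    y=np.arctan2(R[1,0],R[0,0]); q=(o["eef_pos"][:2]-c)
    print("goal",g.round(4),"tool units",(R.T@(g-o["eef_pos"])/.3).round(3),"yaw units",((y-a)/(np.pi/4)).round(3),"now X,Y",(q@[np.cos(a),np.sin(a)]).round(4),(q@[-np.sin(a),np.cos(a)]).round(4),o["eef_pos"].round(4),o["ft_force"].round(1),"t",o["clock"])
E
python3 - <<'E'
from h import *
togo("E",-.215,0,.032)
w=cam("wrist");save(w,"w1.png")
for f in("s.npz","d.npz"):
  W=np.load(f)["W"];Z=W[...,2]
  for k,(lo,hi) in {"E":(-.29,-.185),"L":(-.26,-.135)}.items():
    c,a=ST[k];a=np.radians(a);q=W[...,:2]-c
    X=q@[np.cos(a),np.sin(a)];Y=q@[-np.sin(a),np.cos(a)]
    s=(X>lo)&(X<hi)&(abs(Y)<.06)&(Z>.012)&(Z<.2); print(f,k,s.sum(),X[s].max() if s.any() else "")
E
```

```text
goal [ 0.5262 -0.2005  0.032 ] tool units [ 0.497 -0.152  0.662] yaw units 0.004 now X,Y -0.3637 -0.0461 [ 0.3831 -0.2619  0.2309] [-0.2 -0.1  0.2] t 0.9
s.npz E 575 -0.2564051216401409
s.npz L 0 
d.npz E 282 -0.2591830460798182
d.npz L 0
```

View pics/w1.png

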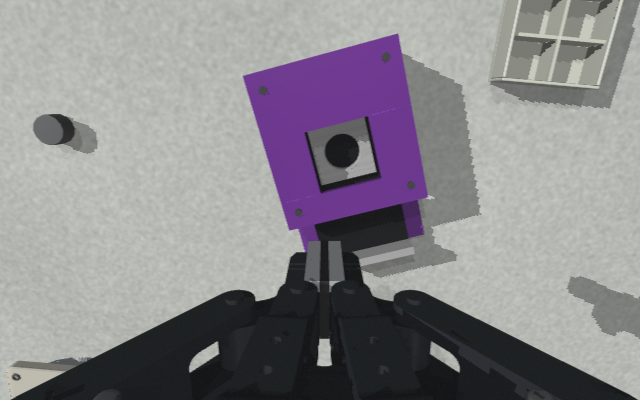

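The wrist view shows the purple look-alike at (340,130). Its hood ends at X≈-256 mm in the empty station's frame, which leaves an 83 mm gap in front of the lip. The spare mount is at (50,128) and clear of the path. I'll go above the gap, then down.

Request:
jog_arm --deltas '[{"delta_pos": [0.15,-0.05,0],"yaw": 0,"fingers": 0},{"delta_pos": [0.3,-0.1,0],"yaw": 0,"fingers": 0},{"delta_pos": [0.45,-0.15,0],"yaw": 0,"fingers": 0},{"delta_pos": [0.53,-0.15,0],"yaw": 0,"fingers": 0},{"delta_pos": [0.53,-0.15,0.15],"yaw": 0,"fingers": 0},{"delta_pos": [0.53,-0.15,0.3],"yaw": 0,"fingers": 0},{"delta_pos": [0.53,-0.15,0.3],"yaw": 0,"fingers": 0}]'

```text
clock: 1.65
eef_pos: [0.5304, -0.2007, 0.1342]
tool_rot: [0.999, 0.051, -0.007, -0.003]
ft_force: [-1.1, -0.3, 0.2]
grip_width: 0.0001
grasp_force: 0.0
```

Run:
```python
from h import *
togo("E",-.205,0,.032)
w=cam("wrist");save(w,"w2.png")
W=pts(w);c,a=ST["E"];a=np.radians(a);q=W[...,:2]-c;Z=W[...,2]
X=q@[np.cos(a),np.sin(a)];Y=q@[-np.sin(a),np.cos(a)]
s=(X>-.2)&(X<-.12)&(abs(Y)<.06)&(Z>.044)&(Z<.056)
if s.any(): print(s.sum(),np.percentile(X[s],[2,50,98]),np.percentile(Y[s],[1,99]),np.median(Z[s]))
s=(X>-.3)&(X<-.2)&(abs(Y)<.07)&(Z>.05)&(Z<.068);s[260:]=0
if s.any(): print("purple",X[s].max())
```

```text
goal [ 0.5361 -0.1994  0.032 ] tool units [ 0.024 -0.     0.34 ] yaw units -0.002 now X,Y -0.2108 -0.0007 [ 0.5304 -0.2007  0.1342] [-1.1 -0.3  0.2] t 1.65
1986 [-0.17185187 -0.1675114  -0.16360882] [-0.04595213  0.04200678] 0.04911753194780018
```

View pics/w2.png

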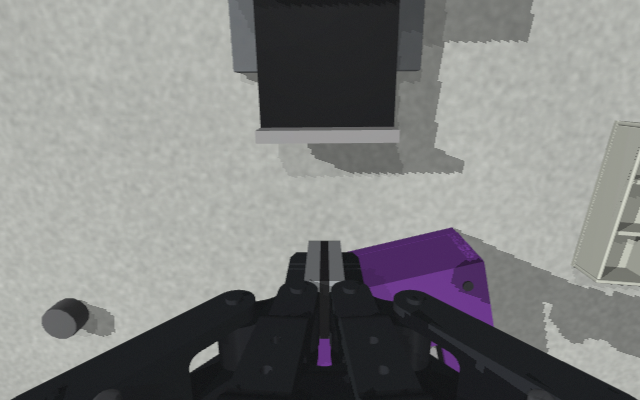

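The close view shows the empty tray's lip at (328,136), centred ahead of the shut fingers, with the purple hood behind them. Its position agrees with the first estimate. Now I'll go down.

Request:
jog_arm --deltas '[{"delta_pos": [0.03,0,0.1],"yaw": 0,"fingers": 0},{"delta_pos": [0.03,0,0.2],"yaw": 0,"fingers": 0},{"delta_pos": [0.03,0,0.28],"yaw": 0,"fingers": 0},{"delta_pos": [0.03,0,0.33],"yaw": 0,"fingers": 0},{"delta_pos": [0.03,0,0.33],"yaw": 0,"fingers": 0},{"delta_pos": [0.03,0,0.33],"yaw": 0,"fingers": 0}]'

```text
clock: 2.3
eef_pos: [0.5468, -0.2017, 0.0448]
tool_rot: [0.999, 0.052, 0.002, 0.001]
ft_force: [-1.4, 0.2, 0.8]
grip_width: 0.0001
grasp_force: 0.0
```

```bash
python3 -c "
from h import *
togo('E',-.139,-.001,.036)"
```

```text
goal [ 0.6019 -0.1935  0.036 ] tool units [ 0.185 -0.008  0.03 ] yaw units -0.001 now X,Y -0.1946 -0.0034 [ 0.5468 -0.2017  0.0448] [-1.4  0.2  0.8] t 2.3
```

Request:
jog_arm --deltas '[{"delta_pos": [0,0,0.03],"yaw": 0,"fingers": 0},{"delta_pos": [0,-0.01,0.03],"yaw": 0,"fingers": 0},{"delta_pos": [0.02,-0.01,0.03],"yaw": 0,"fingers": 0},{"delta_pos": [0.04,-0.01,0.03],"yaw": 0,"fingers": 0},{"delta_pos": [0.06,-0.01,0.03],"yaw": 0,"fingers": 0},{"delta_pos": [0.08,-0.01,0.03],"yaw": 0,"fingers": 0},{"delta_pos": [0.1,-0.01,0.03],"yaw": 0,"fingers": 0},{"delta_pos": [0.12,-0.01,0.03],"yaw": 0,"fingers": 0},{"delta_pos": [0.14,-0.01,0.03],"yaw": 0,"fingers": 0},{"delta_pos": [0.15,-0.01,0.03],"yaw": 0,"fingers": 0},{"delta_pos": [0.15,-0.01,0.03],"yaw": 0,"fingers": 0},{"delta_pos": [0.15,-0.01,0.03],"yaw": 0,"fingers": 0}]'

```text
clock: 3.5
eef_pos: [0.5907, -0.1926, 0.0333]
tool_rot: [0.999, 0.053, 0.001, 0.0]
ft_force: [0.5, -0.6, 0.8]
grip_width: 0.0001
grasp_force: 0.0
```

```bash
cat >> h.py <<'E'
def lip(k,cams=("wrist","side","scene")):
  for n in cams:
    w=cam(n);W=pts(w);c,a=ST[k];a=np.radians(a);q=W[...,:2]-c;Z=W[...,2]
    I=w["image"].astype(int)
    X=q@[np.cos(a),np.sin(a)];Y=q@[-np.sin(a),np.cos(a)]
    s=(X>-.25)&(X<-.08)&(abs(Y)<.047)&(abs(Y)>.022)&(Z>.044)&(Z<.056)&(I.max(-1)>75)
    print(n,s.sum(),np.percentile(X[s],[2,50,98]).round(4) if s.any() else "")
  return w
E
python3 -c "
from h import *
togo('E',-.139,-.001,.036);lip('E')"
```

```text
goal [ 0.6019 -0.1935  0.036 ] tool units [ 0.037  0.007 -0.009] yaw units 0.001 now X,Y -0.15 0.0011 [ 0.5907 -0.1926  0.0333] [ 0.5 -0.6  0.8] t 3.5
wrist 2964 [-0.1386 -0.1337 -0.1302]
side 22 [-0.1402 -0.1365 -0.1326]
scene 76 [-0.1388 -0.1326 -0.129 ]
```

Request:
jog_arm --deltas '[{"delta_pos": [0.01,0,0],"yaw": 0,"fingers": 0},{"delta_pos": [0.02,0,0],"yaw": 0,"fingers": 0},{"delta_pos": [0.03,0,0],"yaw": 0,"fingers": 0},{"delta_pos": [0.035,0,0],"yaw": 0,"fingers": 0},{"delta_pos": [0.035,0,0],"yaw": 0,"fingers": 0},{"delta_pos": [0.035,0,0],"yaw": 0,"fingers": 0}]'

```text
clock: 4.25
eef_pos: [0.6006, -0.1914, 0.0333]
tool_rot: [0.999, 0.053, 0.0, 0.0]
ft_force: [-1.3, -0.1, 0.5]
grip_width: 0.0004
grasp_force: 0.8
```

Request:
jog_arm --deltas '[{"delta_pos": [0.003,0,0],"yaw": 0,"fingers": 0},{"delta_pos": [0.006,0,0],"yaw": 0,"fingers": 0},{"delta_pos": [0.006,0,0],"yaw": 0,"fingers": 0},{"delta_pos": [0.006,0,0],"yaw": 0,"fingers": 0}]'

```text
clock: 4.65
eef_pos: [0.602, -0.1913, 0.0333]
tool_rot: [0.999, 0.053, -0.0, 0.0]
ft_force: [-2.5, -0.8, 1.2]
grip_width: 0.0002
grasp_force: 1.4
```

Still moving, with no stop felt yet. I'll continue gently.

Request:
jog_arm --deltas '[{"delta_pos": [0.004,0,0],"yaw": 0,"fingers": 0},{"delta_pos": [0.008,0,0],"yaw": 0,"fingers": 0},{"delta_pos": [0.008,0,0],"yaw": 0,"fingers": 0},{"delta_pos": [0.008,0,0],"yaw": 0,"fingers": 0}]'

```text
clock: 5.05
eef_pos: [0.602, -0.1912, 0.0332]
tool_rot: [0.999, 0.052, -0.002, 0.0]
ft_force: [-8.7, -1.2, 6.4]
grip_width: -0.0002
grasp_force: 4.2
```

```bash
python3 -c "
from h import *
togo('E',-.139,-.001,.036);lip('E',('wrist','scene'))"
```

```text
goal [ 0.6019 -0.1935  0.036 ] tool units [-0.001  0.008 -0.009] yaw units -0.0 now X,Y -0.1386 0.0013 [ 0.602  -0.1912  0.0332] [-8.7 -1.2  6.4] t 5.05
wrist 3014 [-0.1274 -0.1224 -0.1189]
scene 75 [-0.127  -0.1214 -0.1177]
```

Request:
jog_arm --deltas '[{"delta_pos": [0.005,0,0],"yaw": 0,"fingers": 0},{"delta_pos": [0.01,0,0],"yaw": 0,"fingers": 0},{"delta_pos": [0.01,0,0],"yaw": 0,"fingers": 0}]'

```text
clock: 5.45
eef_pos: [0.602, -0.1912, 0.0332]
tool_rot: [0.999, 0.052, -0.005, 0.0]
ft_force: [-15.9, -2.6, 10.2]
grip_width: 0.0002
grasp_force: 7.8
```

Request:
jog_arm --deltas '[{"delta_pos": [-0.03,0,0],"yaw": 0,"fingers": 0},{"delta_pos": [-0.09,0,0],"yaw": 0,"fingers": 0},{"delta_pos": [-0.1,0,-0.1],"yaw": 0,"fingers": 0},{"delta_pos": [-0.1,0,-0.25],"yaw": 0,"fingers": 0},{"delta_pos": [-0.1,0,-0.4],"yaw": 0,"fingers": 0},{"delta_pos": [-0.1,0,-0.5],"yaw": 0,"fingers": 0},{"delta_pos": [-0.1,0,-0.5],"yaw": 0,"fingers": 0}]'

```text
clock: 6.15
eef_pos: [0.5819, -0.1946, 0.1898]
tool_rot: [0.999, 0.053, 0.007, 0.002]
ft_force: [0.8, 0.2, 1.0]
grip_width: 0.0
grasp_force: 0.0
```

```bash
python3 -c "
from h import *
lip('E');togo('L',-.095,0,.2)"
```

```text
wrist 645 [-0.1275 -0.123  -0.1191]
side 34 [-0.1287 -0.1243 -0.1207]
scene 72 [-0.1276 -0.1214 -0.1182]
goal [0.6456 0.1669 0.2   ] tool units [ 0.352 -1.171 -0.057] yaw units -0.063 now X,Y -0.2177 -0.3456 [ 0.5778 -0.1935  0.1828] [-0.1 -0.6  0. ] t 6.3
```

The empty tray is home: its lip is at -124 mm and the stop is firm. Now across to the loaded station.

Request:
jog_arm --deltas '[{"delta_pos": [0.05,-0.15,0],"yaw": 0,"fingers": 0},{"delta_pos": [0.1,-0.3,0],"yaw": 0,"fingers": 0},{"delta_pos": [0.15,-0.45,0],"yaw": -0.03,"fingers": 0},{"delta_pos": [0.2,-0.6,0],"yaw": -0.06,"fingers": 0},{"delta_pos": [0.25,-0.75,0],"yaw": -0.06,"fingers": 0},{"delta_pos": [0.25,-0.9,0],"yaw": -0.06,"fingers": 0},{"delta_pos": [0.25,-1,0],"yaw": -0.06,"fingers": 0},{"delta_pos": [0.25,-1,0],"yaw": -0.06,"fingers": 0},{"delta_pos": [0.25,-1,0],"yaw": -0.06,"fingers": 0}]'

```text
clock: 7.2
eef_pos: [0.621, 0.1055, 0.1813]
tool_rot: [0.997, 0.083, -0.002, -0.003]
ft_force: [0.3, -0.1, -0.0]
grip_width: -0.0001
grasp_force: 0.0
```

```bash
python3 -c "
from h import *
togo('L',-.095,0,.13);w=lip('L',('side','wrist'));save(w,'w3.png')"
```

```text
goal [0.6456 0.1669 0.13  ] tool units [ 0.116 -0.187  0.172] yaw units 0.014 now X,Y -0.1289 -0.0568 [0.621  0.1055 0.1813] [ 0.3 -0.1 -0. ] t 7.2
side 69 [-0.1295 -0.1258 -0.1214]
wrist 659 [-0.1277 -0.1236 -0.1199]
```

View pics/w3.png

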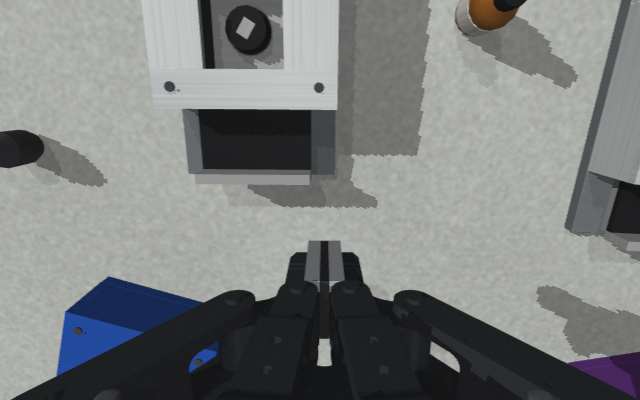

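The wrist view shows the black mount in its seat at (248,30), the loaded tray's lip at (253,179), the bottle at (485,10) and the objective at (15,148), clear of the fingers. Now I'll go above the bay.

Request:
jog_arm --deltas '[{"delta_pos": [0.06,-0.1,0],"yaw": 0.01,"fingers": 0},{"delta_pos": [0.11,-0.19,0],"yaw": 0.01,"fingers": 0},{"delta_pos": [0.11,-0.19,0.1],"yaw": 0.01,"fingers": 0},{"delta_pos": [0.11,-0.19,0.2],"yaw": 0.01,"fingers": 0},{"delta_pos": [0.11,-0.19,0.26],"yaw": 0.01,"fingers": 0},{"delta_pos": [0.11,-0.19,0.26],"yaw": 0.01,"fingers": 0},{"delta_pos": [0.11,-0.19,0.26],"yaw": 0.01,"fingers": 0}]'

```text
clock: 8.0
eef_pos: [0.6501, 0.1412, 0.1057]
tool_rot: [0.995, 0.101, -0.002, -0.013]
ft_force: [0.1, -0.9, -0.0]
grip_width: 0.0001
grasp_force: 0.0
```

```bash
python3 -c "
from h import *
togo('L',-.097,0,.037)"
```

```text
goal [0.6437 0.1666 0.037 ] tool units [-0.004 -0.081  0.231] yaw units 0.061 now X,Y -0.0946 -0.0261 [0.6501 0.1412 0.1057] [ 0.1 -0.9 -0. ] t 8.0
```

Request:
jog_arm --deltas '[{"delta_pos": [0,0,0],"yaw": 0,"fingers": 0},{"delta_pos": [0,0,0],"yaw": 0,"fingers": 0},{"delta_pos": [0,0,0],"yaw": 0,"fingers": 0}]'

```text
clock: 8.3
eef_pos: [0.6507, 0.1426, 0.1071]
tool_rot: [0.995, 0.102, -0.0, -0.013]
ft_force: [-0.1, 0.3, 1.1]
grip_width: -0.0001
grasp_force: 0.0
```

```bash
python3 -c "
from h import *
togo('L',-.097,0,.037);o=bot.get_obs();print(o['joint_pos'].round(3),o['joint_vel'].round(3),o['tool_rot'].round(3))"
```

```text
goal [0.6437 0.1666 0.037 ] tool units [-0.007 -0.077  0.236] yaw units 0.063 now X,Y -0.0937 -0.0248 [0.6507 0.1426 0.1071] [-0.1  0.3  1.1] t 8.3
[0.204 0.639 0.295 1.224 0.026 3.141] [ 0.002  0.006 -0.008 -0.     0.001  0.002] [ 0.995  0.102 -0.    -0.013]
```

The last joint is at its limit (3.14), so I'll rise and take the equivalent half-turned tool pose instead.

Request:
jog_arm --deltas '[{"delta_pos": [0,0,-0.1],"yaw": -0.1,"fingers": 0},{"delta_pos": [0,0,-0.15],"yaw": -0.28,"fingers": 0},{"delta_pos": [0,0,-0.15],"yaw": -0.46,"fingers": 0},{"delta_pos": [0,0,-0.15],"yaw": -0.64,"fingers": 0},{"delta_pos": [0,0,-0.15],"yaw": -0.82,"fingers": 0},{"delta_pos": [0,0,-0.15],"yaw": -1,"fingers": 0}]'

```text
clock: 8.9
eef_pos: [0.6505, 0.1416, 0.1515]
tool_rot: [0.878, 0.478, 0.004, -0.012]
ft_force: [0.3, -0.6, -0.9]
grip_width: 0.0001
grasp_force: 0.0
```

Request:
jog_arm --deltas '[{"delta_pos": [0,0,0],"yaw": -0.18,"fingers": 0},{"delta_pos": [0,0,0],"yaw": -0.36,"fingers": 0},{"delta_pos": [0,0,0],"yaw": -0.54,"fingers": 0},{"delta_pos": [0,0,0],"yaw": -0.72,"fingers": 0},{"delta_pos": [0,0,0],"yaw": -0.9,"fingers": 0},{"delta_pos": [0,0,0],"yaw": -1,"fingers": 0}]'

```text
clock: 9.5
eef_pos: [0.6504, 0.1416, 0.1514]
tool_rot: [0.629, 0.777, 0.008, -0.01]
ft_force: [-0.6, 0.3, 1.0]
grip_width: 0.0002
grasp_force: 0.0
```

Request:
jog_arm --deltas '[{"delta_pos": [0,0,0],"yaw": -0.18,"fingers": 0},{"delta_pos": [0,0,0],"yaw": -0.36,"fingers": 0},{"delta_pos": [0,0,0],"yaw": -0.54,"fingers": 0},{"delta_pos": [0,0,0],"yaw": -0.72,"fingers": 0},{"delta_pos": [0,0,0],"yaw": -0.9,"fingers": 0},{"delta_pos": [0,0,0],"yaw": -1,"fingers": 0}]'

```text
clock: 10.1
eef_pos: [0.6504, 0.1416, 0.1514]
tool_rot: [0.284, 0.959, 0.012, -0.006]
ft_force: [0.1, -0.5, -0.1]
grip_width: 0.0002
grasp_force: 0.0
```

Request:
jog_arm --deltas '[{"delta_pos": [0,0,0],"yaw": -0.18,"fingers": 0},{"delta_pos": [0,0,0],"yaw": -0.36,"fingers": 0},{"delta_pos": [0,0,0],"yaw": -0.54,"fingers": 0},{"delta_pos": [0,0,0],"yaw": -0.72,"fingers": 0},{"delta_pos": [0,0,0],"yaw": -0.85,"fingers": 0},{"delta_pos": [0,0,0],"yaw": -0.85,"fingers": 0},{"delta_pos": [0,0,0],"yaw": -0.85,"fingers": 0}]'

```text
clock: 10.8
eef_pos: [0.6504, 0.1415, 0.1511]
tool_rot: [-0.043, 0.999, 0.013, -0.002]
ft_force: [0.1, 0.0, -0.5]
grip_width: 0.0001
grasp_force: 0.0
```

```bash
python3 -c "
from h import *
togo('L',-.097,0,.1);o=bot.get_obs();print(o['joint_pos'].round(3),o['tool_rot'].round(3))"
```

```text
goal [0.6437 0.1666 0.1   ] tool units [0.015 0.081 0.173] yaw units -4.089 now X,Y -0.0943 -0.0258 [0.6504 0.1415 0.1511] [ 0.1  0.  -0.5] t 10.8
[0.202 0.614 0.366 1.323 0.026 0.117] [-0.043  0.999  0.013 -0.002]
```

Request:
jog_arm --deltas '[{"delta_pos": [0.01,0.04,0],"yaw": -0.05,"fingers": 0},{"delta_pos": [0.015,0.08,0],"yaw": -0.09,"fingers": 0},{"delta_pos": [0.015,0.08,0.08],"yaw": -0.09,"fingers": 0},{"delta_pos": [0.015,0.08,0.17],"yaw": -0.09,"fingers": 0},{"delta_pos": [0.015,0.08,0.23],"yaw": -0.09,"fingers": 0},{"delta_pos": [0.015,0.08,0.23],"yaw": -0.09,"fingers": 0},{"delta_pos": [0.015,0.08,0.23],"yaw": -0.09,"fingers": 0}]'

```text
clock: 11.5
eef_pos: [0.643, 0.1676, 0.0824]
tool_rot: [-0.08, 0.997, 0.013, -0.002]
ft_force: [0.1, 0.3, 0.6]
grip_width: -0.0003
grasp_force: 0.0
```

```bash
python3 -c "
from h import *
togo('L',-.097,0,.038);s=cam('side');w=cam('wrist');cv2.imwrite('pics/c1.png',np.vstack([cv2.resize(s['image'][200:310,150:310],(640,440)),w['image'][0:150]])[:,:,::-1])"
```

```text
goal [0.6437 0.1666 0.038 ] tool units [-0.002 -0.008  0.148] yaw units -3.995 now X,Y -0.0975 0.0011 [0.643  0.1676 0.0824] [0.1 0.3 0.6] t 11.5
```

View pics/c1.png

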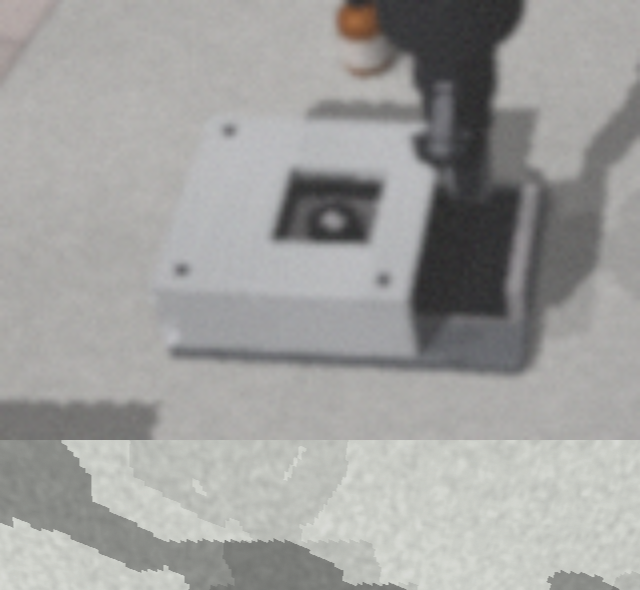

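The crop shows the shut fingertips over the bay at (470,190), between hood and lip, with the mount in its seat at (333,220). I'll shift a little towards the lip and go down.

Request:
jog_arm --deltas '[{"delta_pos": [0.018,-0.008,0.03],"yaw": 0,"fingers": 0},{"delta_pos": [0.018,-0.008,0.08],"yaw": 0,"fingers": 0},{"delta_pos": [0.018,-0.008,0.12],"yaw": 0,"fingers": 0},{"delta_pos": [0.018,-0.008,0.145],"yaw": 0,"fingers": 0},{"delta_pos": [0.018,-0.008,0.145],"yaw": 0,"fingers": 0},{"delta_pos": [0.018,-0.008,0.145],"yaw": 0,"fingers": 0}]'

```text
clock: 12.2
eef_pos: [0.6383, 0.1647, 0.0391]
tool_rot: [-0.079, 0.997, 0.013, -0.002]
ft_force: [-0.2, 0.0, -0.6]
grip_width: 0.0001
grasp_force: 0.0
```

```bash
python3 -c "
from h import *
togo('L',-.199,0,.038)"
```

```text
goal [0.5429 0.1508 0.038 ] tool units [0.321 0.004 0.004] yaw units -3.997 now X,Y -0.1026 -0.001 [0.6383 0.1647 0.0391] [-0.2  0.  -0.6] t 12.2
```

Request:
jog_arm --deltas '[{"delta_pos": [0.01,0,0],"yaw": 0,"fingers": 0},{"delta_pos": [0.02,0,0],"yaw": 0,"fingers": 0},{"delta_pos": [0.03,0,0],"yaw": 0,"fingers": 0},{"delta_pos": [0.04,0,0],"yaw": 0,"fingers": 0},{"delta_pos": [0.055,0,0],"yaw": 0,"fingers": 0},{"delta_pos": [0.07,0,0],"yaw": 0,"fingers": 0},{"delta_pos": [0.085,0,0],"yaw": 0,"fingers": 0},{"delta_pos": [0.1,0,0],"yaw": 0,"fingers": 0},{"delta_pos": [0.115,0,0],"yaw": 0,"fingers": 0},{"delta_pos": [0.13,0,0],"yaw": 0,"fingers": 0},{"delta_pos": [0.14,0,0],"yaw": 0,"fingers": 0},{"delta_pos": [0.15,0,0],"yaw": 0,"fingers": 0}]'

```text
clock: 13.4
eef_pos: [0.5934, 0.1575, 0.039]
tool_rot: [-0.079, 0.997, 0.013, -0.002]
ft_force: [3.0, 0.3, 2.6]
grip_width: 0.0001
grasp_force: 1.6
```

```bash
python3 -c "
from h import *
togo('L',-.199,0,.038);lip('L',('scene','side'))"
```

```text
goal [0.5429 0.1508 0.038 ] tool units [0.17  0.004 0.004] yaw units -3.997 now X,Y -0.1481 -0.0012 [0.5934 0.1575 0.039 ] [3.  0.3 2.6] t 13.4
scene 11 [-0.1669 -0.1605 -0.1563]
side 72 [-0.1686 -0.1648 -0.161 ]
```

Request:
jog_arm --deltas '[{"delta_pos": [0.01,0,0],"yaw": 0,"fingers": 0},{"delta_pos": [0.025,0,0],"yaw": 0,"fingers": 0},{"delta_pos": [0.04,0,0],"yaw": 0,"fingers": 0},{"delta_pos": [0.055,0,0],"yaw": 0,"fingers": 0},{"delta_pos": [0.07,0,0],"yaw": 0,"fingers": 0},{"delta_pos": [0.085,0,0],"yaw": 0,"fingers": 0},{"delta_pos": [0.1,0,0],"yaw": 0,"fingers": 0},{"delta_pos": [0.115,0,0],"yaw": 0,"fingers": 0},{"delta_pos": [0.13,0,0],"yaw": 0,"fingers": 0},{"delta_pos": [0.14,0,0],"yaw": 0,"fingers": 0},{"delta_pos": [0.15,0,0],"yaw": 0,"fingers": 0},{"delta_pos": [0.15,0,0],"yaw": 0,"fingers": 0}]'

```text
clock: 14.7
eef_pos: [0.5482, 0.1503, 0.0388]
tool_rot: [-0.079, 0.997, 0.013, -0.003]
ft_force: [0.5, -0.1, -0.5]
grip_width: 0.0003
grasp_force: 0.6
```

Request:
jog_arm --deltas '[{"delta_pos": [0.005,0,0],"yaw": 0,"fingers": 0},{"delta_pos": [0.01,0,0],"yaw": 0,"fingers": 0},{"delta_pos": [0.015,0,0],"yaw": 0,"fingers": 0},{"delta_pos": [0.015,0,0],"yaw": 0,"fingers": 0},{"delta_pos": [0.015,0,0],"yaw": 0,"fingers": 0}]'

```text
clock: 15.2
eef_pos: [0.5445, 0.1497, 0.0389]
tool_rot: [-0.079, 0.997, 0.013, -0.002]
ft_force: [1.3, 0.6, -1.9]
grip_width: -0.0001
grasp_force: 1.0
```

Request:
jog_arm --deltas '[{"delta_pos": [0.004,0,0],"yaw": 0,"fingers": 0},{"delta_pos": [0.008,0,0],"yaw": 0,"fingers": 0},{"delta_pos": [0.008,0,0],"yaw": 0,"fingers": 0},{"delta_pos": [0.008,0,0],"yaw": 0,"fingers": 0}]'

```text
clock: 15.6
eef_pos: [0.5428, 0.1494, 0.039]
tool_rot: [-0.079, 0.997, 0.013, -0.001]
ft_force: [4.2, 0.7, -3.2]
grip_width: 0.0001
grasp_force: 2.3
```

```bash
python3 -c "
from h import *
togo('L',-.199,0,.038);lip('L',('scene','side'))"
```

```text
goal [0.5429 0.1508 0.038 ] tool units [-0.001  0.004  0.004] yaw units -3.997 now X,Y -0.1993 -0.0014 [0.5428 0.1494 0.039 ] [ 4.2  0.7 -3.2] t 15.6
scene 14 [-0.2184 -0.2098 -0.2077]
side 57 [-0.2193 -0.2155 -0.2114]
```

Request:
jog_arm --deltas '[{"delta_pos": [0.004,0,0],"yaw": 0,"fingers": 0},{"delta_pos": [0.008,0,0],"yaw": 0,"fingers": 0},{"delta_pos": [0.008,0,0],"yaw": 0,"fingers": 0},{"delta_pos": [0.008,0,0],"yaw": 0,"fingers": 0}]'

```text
clock: 16.1
eef_pos: [0.5428, 0.1494, 0.0394]
tool_rot: [-0.079, 0.997, 0.013, 0.001]
ft_force: [9.1, 1.6, -7.8]
grip_width: 0.0001
grasp_force: 4.8
```

Request:
jog_arm --deltas '[{"delta_pos": [0.005,0,0],"yaw": 0,"fingers": 0},{"delta_pos": [0.01,0,0],"yaw": 0,"fingers": 0},{"delta_pos": [0.01,0,0],"yaw": 0,"fingers": 0},{"delta_pos": [0.01,0,0],"yaw": 0,"fingers": 0}]'

```text
clock: 16.5
eef_pos: [0.5428, 0.1494, 0.04]
tool_rot: [-0.079, 0.997, 0.013, 0.004]
ft_force: [14.9, 2.1, -10.5]
grip_width: -0.0001
grasp_force: 7.6
```

The tray is against its stop: force rises without any travel. I'll back the fingertip off the lip by about 13 mm, rise and look.

Request:
jog_arm --deltas '[{"delta_pos": [-0.03,0,0],"yaw": 0,"fingers": 0},{"delta_pos": [-0.05,0,0],"yaw": 0,"fingers": 0},{"delta_pos": [-0.05,0,-0.08],"yaw": 0,"fingers": 0},{"delta_pos": [-0.05,0,-0.2],"yaw": 0,"fingers": 0},{"delta_pos": [-0.05,0,-0.35],"yaw": 0,"fingers": 0},{"delta_pos": [-0.05,0,-0.5],"yaw": 0,"fingers": 0},{"delta_pos": [-0.05,0,-0.6],"yaw": 0,"fingers": 0},{"delta_pos": [-0.05,0,-0.6],"yaw": 0,"fingers": 0}]'

```text
clock: 17.3
eef_pos: [0.5545, 0.1467, 0.2243]
tool_rot: [-0.079, 0.997, 0.014, 0.002]
ft_force: [0.1, 0.8, -0.2]
grip_width: -0.0002
grasp_force: 0.0
```

```bash
python3 -c "
from h import *
lip('L',('side','wrist'));lip('E',('scene','side'));s=cam('side');a=cam('scene')
W=pts(s);c,g=ST['L'];g=np.radians(g);q=W[...,:2]-c;X=q@[np.cos(g),np.sin(g)];Y=q@[-np.sin(g),np.cos(g)];Z=W[...,2]
m=(abs(X+.105)<.03)&(abs(Y)<.03)&(Z>.0415)&(Z<.06);print('mount',m.sum(),np.median(X[m]),np.median(Y[m]),np.percentile(Z[m],[50,95]))
cv2.imwrite('pics/c2.png',np.hstack([cv2.resize(s['image'][130:300,170:330],(400,425)),cv2.resize(a['image'][160:330,230:390+80],(400,425))])[:,:,::-1])"
```

```text
side 61 [-0.2192 -0.2152 -0.2113]
wrist 521 [-0.2182 -0.2143 -0.2104]
scene 74 [-0.1277 -0.121  -0.1182]
side 0 
mount 131 -0.10723760622536263 0.0028220365742115242 [0.04814537 0.05077637]
```

View pics/c2.png

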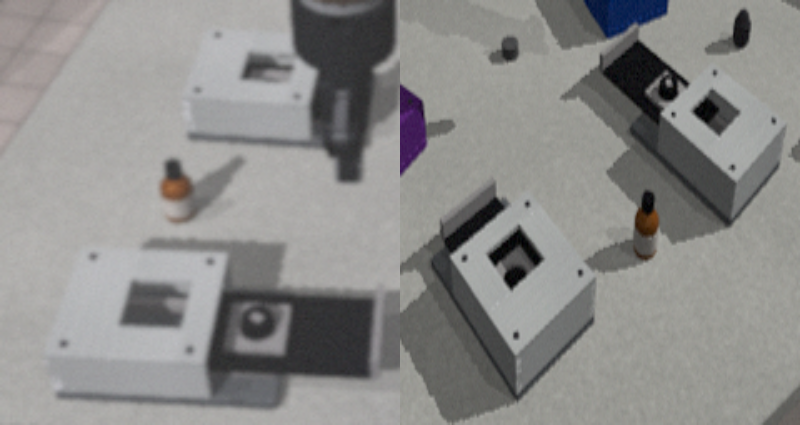

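The mount sits in its seat at (258,322), with its top at 48 mm, which is the tray floor plus 18 mm. The loaded lip is at -214 mm (90 mm out), the empty tray is home, and the bottle, objective and spare mount are undisturbed.

```bash
python3 -c "
from h import *
print(bot.job_done())"
```

```text
the job is handed in; nothing more can be done
None
```

The job is handed in: the empty tray was pushed home against its stop first, then the loaded tray was drawn out 90 mm to its stop with the mount still in its seat; no verdict was returned.

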